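Key the blade rotor onto the bowl cutter's spindle and close the lid

ROBOT

A 7-joint arm with a two-finger parallel gripper is mounted at the origin on the work surface; the furniture and walls round the work are solid. World frame = base frame: x ahead of the robot, y to its left, z up, the work surface at z = 0. Lengths are in m, angles in rad, forces in N, time in s.
With the tool pointing down it reaches from about 0.425 to 1.025 m from the base axis. Payload 9.4 kg.
Tool frame: the origin (TCP) lies midway between the tips of the shut fingers; the grasp point (between the pads) lies r.hold_point_z behind it (r.hold_point_z is the distance from the TCP to the grasp point, in m); z points along the fingers, y is the line along which they close (so a half turn about z gives the same grasp; the last joint's range is limited). The gripper opens to 93 mm and grips with 3 to 60 N. Pads are 15 mm wide; open, the fingers measure 128 mm over their backs; the gripper's body (75 mm by 188 mm) begins 65 mm behind the grasp point.
Start: joints at [-1.212, 0.599, -0.003, 1.599, 0.002, 0.943, -0.08], TCP at [0.306, 0.657, 0.219] pointing down, gripper open.
Joint ranges: [-2.57, 2.57], [-0.35, 1.97], [-1.29, 1.29], [0.11, 2.56], [-1.05, 4.19], [0.11, 1.86], [-2.63, 2.63]. Speed limits (rad/s): [2.22, 2.22, 3.01, 3.01, 3.14, 3.14, 3.14].

INTERFACE

Orientations are given as a unit quaternion [w, x, y, z].
In Python, from station import r, jaws, kin, snapshot, ticket, status gives the robot as it stands. Calls block until the motion is done:
- r.reach(position, orientation): joint-space move of the TCP to a pose.
- r.move_l(position, ori=None, feed=0.15, f_stop=None): straight line of the TCP; ori=None keeps the orientation; feed is the mean speed in m/s. With f_stop (N) it stops when the force on the tool has changed by that much, and returns True; else False.
- r.move_joints(angles): joint-space move.
- jaws.grip(opening, force=None): opening from 0.0 (shut) to 1.0 (fully open); force is the grip in N (None keeps the last); returns when the fingers have stopped.
- r.pause(seconds).
- kin.inverse_kinematics(position, orientation): joint angles nearest the present ones, or None.
- snapshot(name): name is "side" or "top" or "wrist"; returns a dict with "color" (420x560x3 uint8, red, green, blue), "depth" (420x560 float32, m along the optical axis (not along the pixel's ray), 0 where there is no reading), "fov_y" (degrees; the focal length in pixels is half the picture's height over the tangent of half this angle, whatever the lens; pixels are square), "cx", "cy" (the principal point, pixels), "dist_coeffs" ([k1, k2, p1, p2, k3] as OpenCV has them; the pictures are not rectified), "world_to_cam" (4x4, takes a point from world to camera coordinates). Camera axes: x right, y down, z forward; pixel columns grow to the right and rows downward; lengths in m; the calibration is good to about 2 mm. A picture is of the moment at which its call begins.
A pose or a line that the arm cannot do raises r.Unreachable and nothing moves.
- ticket.close_job(): hands the job in; it is judged then, once.
Readings, each from a call of its own:
- status.get_time_s(): time.
- status.get_joint_pos(): joint angles.
- status.get_joint_vel(): joint speeds.
- status.get_tau(): joint torques, N m.
- status.get_tool_pos(): TCP position.
- status.get_ee_rot(): TCP orientation.
- status.get_wrist_force(): force on the tool from outside, world axes, zero at the start.
- status.get_torque(): the same for the moment, N m.
- status.get_width(): opening from 0.0 (shut) to 1.0 (fully open).
- status.get_gripper_force(): force on a finger pad.
Only numpy, scipy, OpenCV 4.12 (cv2) and the standard library are available. Lean on these libraries where they do the work, as an engineer would, in place of code of your own. Each camera call takes 0.05 s, during which the arm holds its last target. There are 200 camera calls.

TASK

Get the bowl cutter ready to chop the chilies: stand the blade rotor over the spindle in the bowl, turn it under a light push until its socket finds the spindle's flats and it drops fully home on the bowl floor, and let go of it. Then put the clear lid on the bowl so that it lies flush on the rim all round. Never force the rotor down (a light push is enough), and leave everything else on the worktop where it is.

Things in the scene. Friction and masses are not known exactly. Their poses are not given: they have to be found in the camera images.
- cutter: The bowl cutter, screwed down: white motor base 205 x 196 mm, 70 mm high, grey button panel and steel bowl handle on its -x side (handle reaches 143 mm from the axis), round steel bowl on top, white interlock post behind it, lower than the rim. Origin on the worktop under the bowl's axis, z up. In mid bowl a round chimney, 25 mm across, from z = 81 to 120 mm.
- spindle_top (a point): Centre of the top of the brass drive spindle, z = 137 mm of the cutter: a 16 mm square, 17 mm out of the chimney, top 1.5 mm tapered to 15 mm. Its angle is NOT given by this or any entry: it may stand at any angle (alike each 90 degrees). It does not slide. It turns with about 0.07 N m of drag: a push of 3 to 8 N is enough to feel it, over about 10 N may carry it round.
- bowl_floor (a point): Point on the bowl's axis at the height of the flat bowl floor (z = 81 mm of the cutter). The rotor's origin comes to lie here when it is home.
- bowl_rim (a point): Centre of the bowl's mouth at rim height (z = 178 mm of the cutter). The bowl is 192 mm across outside, 184 mm inside, with nothing over it (the plate rack begins at world x = 0.595 m, 0.43 m above the worktop). The lid's seat point comes to lie here when the lid is on.
- rotor: The blade rotor, about 0.2 kg, upright: black hub 42 mm across and 60 mm high, on it a red grip wing 46 mm long (along the rotor's x), 16 mm thick (along y), z = 60 to 92 mm; two curved steel blades reach 76 mm out, one along +x 9 mm up, one along -x 24 mm up. Origin at the centre of the hub's underside, z up. Starts standing on the worktop, on either side of the cutter.
- rotor_socket (a point): Mouth of the square socket inside the hub, on the axis 40 mm above the rotor's origin. Below it a round bore of 29 mm that slips over the chimney; from it up, 18 mm deep, a 17.8 mm square with flats along the rotor's x and y. Out of line, the rotor stops on the spindle's top with its origin 15 to 16 mm above the bowl floor; within about 7 degrees of in line it goes down to the floor.
- rotor_grip (a point): Middle of the red grip wing, on the rotor's axis 81 mm above its origin: pinch here across the 16 mm (along the rotor's y).
- lid: The clear round lid, about 0.24 kg, 198 mm across, white edge, black knob. Origin on its axis at the underside of its locating ring (177 mm across, 8 mm deep), which drops inside the bowl's mouth; the 5 mm plate above it lies on the rim, at any yaw. A feed collar 32 mm across, 12 mm high stands on the plate 66 mm from the axis along the lid's +x. Starts on the worktop beside the cutter.
- lid_seat (a point): Centre of the lid plate's underside, on the axis 8 mm above the lid's origin. The lid lies flush only if the rotor is home: the wing of a rotor not home stands about 11 mm above the rim (home: 5 mm below it).
- lid_knob (a point): Grip point on the lid's axis in the black knob, 40 mm above the lid's origin. The knob is 32 mm across, from z = 13 to 47 mm of the lid.
- blue_jar: Jar with blue cap, 72 mm across, 120 mm high, at the back; leave alone.
- sesame_oil: Small oil bottle with yellow cap, 62 mm across, 141 mm high, at the back; leave alone.
- spice_jar: White spice jar, 47 mm across, 98 mm high, at the far right; leave alone.
- sauce_bottle_2: Dark sauce bottle, 75 mm across, 198 mm high, second from the left of the row at the back; leave alone.
- sauce_bottle_4: Dark sauce bottle, 75 mm across, 198 mm high, at the right end of the row at the back; leave alone.

How it is judged:
By the outcome, as a careful person would: the job done as asked, in the order asked, and still so for the second after the job is handed in, with the robot touching nothing.
It also fails if it takes over 64 s, if anything falls off the work surface, if the arm or the gripper's body presses on something with over 40 N, if the wrist force passes 120 N, or if a joint passes its speed limit or range.

## Working session

There is one attempt and no reset: what is moved stays moved. The work goes in short steps, each a Python script; the robot and the scene stay as the last script left them, time stands still between calls to the robot, and variables do not carry over. Pictures are saved under pics/ and viewed, at most 10 in all, crops included, and the job is handed in when it is done.

```bash
ls; mkdir -p pics
cat > h.py <<'E'
import numpy as np, cv2
from station import r, jaws, kin, snapshot, ticket, status
def K(s):
    f=s["color"].shape[0]/2/np.tan(np.radians(s["fov_y"])/2)
    return np.array([[f,0,s["cx"]],[0,f,s["cy"]],[0,0,1]])
def rays(s,uv):
    p=cv2.undistortPoints(np.array(uv,float).reshape(-1,1,2),K(s),np.array(s["dist_coeffs"],float)).reshape(-1,2)
    T=np.array(s["world_to_cam"]); R=T[:3,:3]; o=-R.T@T[:3,3]
    return o,np.c_[p,np.ones(len(p))]@R
def onplane(s,uv,z):
    o,d=rays(s,uv); return o+d*((z-o[2])/d[:,2])[:,None]
def bydepth(s,uv):
    o,d=rays(s,uv); uv=np.array(uv,int).reshape(-1,2); return o+d*s["depth"][uv[:,1],uv[:,0]][:,None]
def cloud(s):
    h,w=s["depth"].shape; g=np.stack(np.meshgrid(np.arange(w),np.arange(h)),-1).reshape(-1,2)
    return bydepth(s,g).reshape(h,w,3)
def snap(n,name=None):
    s=snapshot(n)
    if name: cv2.imwrite(f"pics/{name}.png",cv2.cvtColor(s["color"],cv2.COLOR_RGB2BGR))
    return s
E
python3 - <<'E'
from h import *
import pickle
a=snap("top");b=snap("side")
pickle.dump((a,b),open("s0.pkl","wb"))
cv2.imwrite("pics/top0.png",a["color"][...,::-1]);cv2.imwrite("pics/side0.png",b["color"][...,::-1])
for s in(a,b):
    print(rays(s,[[280,210]]),s["fov_y"],s["dist_coeffs"],(s["depth"]>0).mean())
print(status.get_time_s(),r.hold_point_z,status.get_ee_rot())
E
```

```text
pics
(array([ 0.35156548, -0.01572978,  1.60704401]), array([[ 0.12985126, -0.00613561, -0.99152577]])) 50.22005550425453 [-0.10515524  0.          0.          0.          0.        ] 0.9957950680272109
(array([-0.00610069, -0.87706537,  0.85433043]), array([[ 0.45169657,  0.68317433, -0.57385051]])) 57.453775605559436 [-0.01002735  0.          0.          0.          0.        ] 0.9961139455782313
0.1 0.0188 [-7.11692751e-05  2.16126177e-01  9.76365206e-01 -6.74703936e-04]
```

View pics/top0.png

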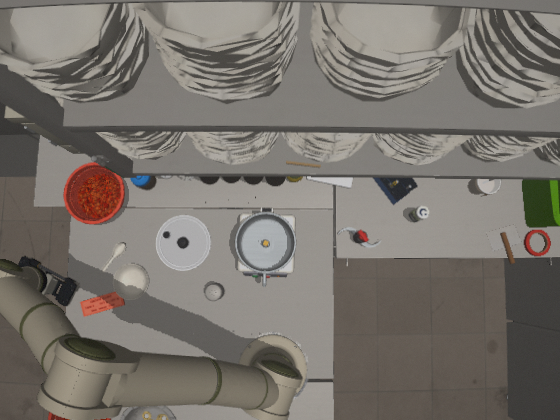

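View pics/side0.png

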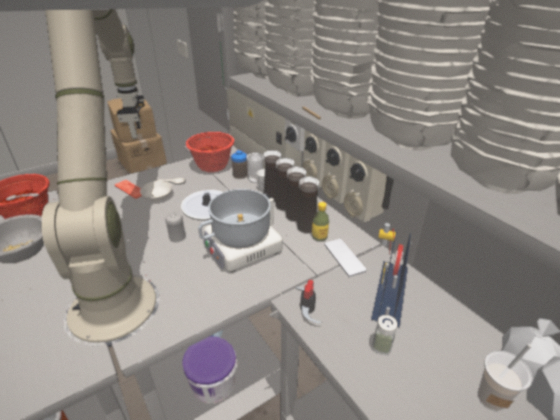

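The top view shows the cutter at (266,243), the lid at (183,243) with its knob and collar at (166,235), and the rotor at (361,237) on the right-hand worktop. The side view confirms this: rotor standing at (308,297), spindle at (240,217).

Run:
```python
from h import *
import pickle
a,b=pickle.load(open("s0.pkl","rb"))
C=cloud(a); col=a["color"].astype(int); vv,uu=np.mgrid[:420,:560]
hsv=cv2.cvtColor(a["color"],cv2.COLOR_RGB2HSV)
def circ(P):
    A=np.c_[2*P[:,:2],np.ones(len(P))]; x=np.linalg.lstsq(A,(P[:,:2]**2).sum(1),rcond=None)[0]
    return x[:2],np.sqrt(x[2]+x[:2]@x[:2])
# rim
m=(abs(C[...,2]-.178)<.008)&(abs(uu-266)<40)&(abs(vv-243)<40)
P=C[m]; print("rim n",m.sum(),circ(P),P[:,2].mean())
# post-fit inliers
c,R=circ(P); q=P[abs(np.hypot(*(P[:,:2]-c).T)-.094)<.008]; print(circ(q))
# spindle: brass
m=(abs(uu-266)<9)&(abs(vv-243)<9)&(hsv[...,1]>110); uv=np.argwhere(m)[:,::-1]
print("spindle",m.sum(),onplane(a,[uv.mean(0)],.137),np.median(C[m],0))
# lid plate
m=(abs(uu-183)<35)&(abs(vv-243)<35)&(C[...,2]>.007)&(C[...,2]<.022); k=cv2.findContours(m.astype(np.uint8),0,1)[0]; k=max(k,key=cv2.contourArea).reshape(-1,2)
print("lid",circ(onplane(a,k,.013)),np.median(C[m][:,2]))
m=(abs(uu-183)<12)&(abs(vv-243)<12)&(hsv[...,2]<70);uv=np.argwhere(m)[:,::-1];print("knob",m.sum(),onplane(a,[uv.mean(0)],.045),C[m][:,2].max(),uv.mean(0))
# rotor
m=(abs(uu-361)<14)&(abs(vv-237)<14)&(hsv[...,1]>130)&((hsv[...,0]<10)|(hsv[...,0]>170));uv=np.argwhere(m)[:,::-1]
w=C[m]; top=w[w[:,2]>.082]; print("wing",m.sum(),onplane(a,[uv.mean(0)],.09),w[:,2].max(),top.mean(0),cv2.minAreaRect(onplane(a,uv,.09)[:,:2].astype(np.float32)))
for s,(x0,y0,w_,h_),n in((a,(335,215,50,50),"crot"),(a,(225,205,80,80),"ccut")):
    cv2.imwrite(f"pics/{n}.png",cv2.resize(s["color"][y0:y0+h_,x0:x0+w_,::-1],(400,400),interpolation=cv2.INTER_CUBIC))
cv2.imwrite("pics/crops.png",np.hstack([cv2.imread("pics/crot.png"),cv2.imread("pics/ccut.png")]))
m=(b["color"][...,0]>110)&(b["color"][...,1]<60)&(abs(uu-308)<12)&(abs(vv-290)<20);Cb=cloud(b)
print("side wing",m.sum(),Cb[m].mean(0),Cb[m][:,2].max(),Cb[m][:,2].min())
```

```text
rim n 438 (array([0.43921127, 0.02234915]), np.float64(0.09596299390994452)) 0.1764734487091367
(array([0.43722207, 0.02245292]), np.float64(0.09506961020842182))
spindle 20 [[0.43500789 0.02240491 0.137     ]] [0.43477646 0.02212104 0.13533915]
lid (array([0.4421861 , 0.32100084]), np.float64(0.09768142182756252)) 0.012223011502245473
knob 86 [[0.43967051 0.31507921 0.045     ]] 0.053196849885414954 [182.40697674 242.38372093]
wing 69 [[ 0.46389817 -0.30648491  0.09      ]] 0.09751184141557312 [ 0.46488129 -0.30701463  0.09006131] ((0.46414485573768616, -0.3057726323604584), (0.040920644998550415, 0.024390386417508125), 21.103796005249023)<stdin>:28: RuntimeWarning: Mean of empty slice.
  ret = um.true_divide(
Traceback (most recent call last):
ValueError: zero-size array to reduction operation maximum which has no identity
```

View pics/crops.png

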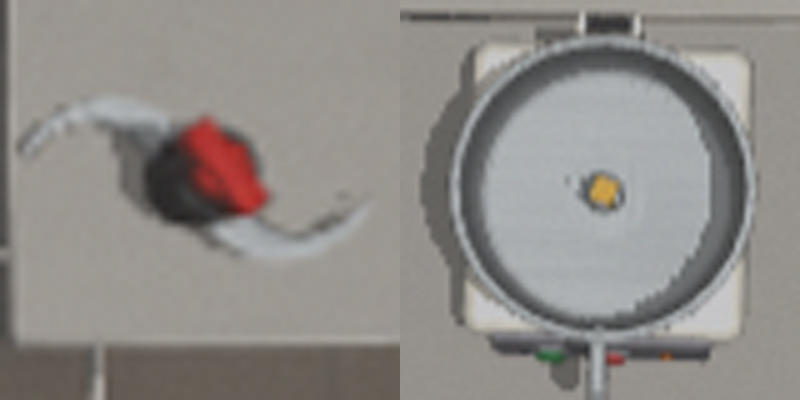

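The crops show the rotor wing running diagonally, blades to the left and right, and the brass spindle centred in the bowl. I'll look at both from close up with the wrist camera.

```bash
cat >> h.py <<'E'
from scipy.spatial.transform import Rotation as Ro
def Q(psi):
    y=np.array([np.cos(psi),np.sin(psi),0]); z=np.array([0,0,-1.]); x=np.cross(y,z)
    q=Ro.from_matrix(np.c_[x,y,z]).as_quat(); return np.r_[q[3],q[:3]]
def tcp(): return np.array(status.get_tool_pos())
E
python3 - <<'E'
from h import *
import pickle
t=status.get_time_s
r.move_l([0.22,0.47,0.36],feed=.3); print(t())
r.reach([0.43,0.022,0.36],Q(0.05)); print(t(),status.get_joint_pos())
a=snap("wrist","w_cut"); T=np.array(a["world_to_cam"]);print("cam",-T[:3,:3].T@T[:3,3],T[2,:3])
r.reach([0.42,-0.29,0.30],Q(np.radians(-65))); print(t(),status.get_joint_pos())
b=snap("wrist","w_rot"); T=np.array(b["world_to_cam"]);print("cam",-T[:3,:3].T@T[:3,3],T[2,:3])
pickle.dump((a,b),open("s1.pkl","wb"))
cv2.imwrite("pics/w1.png",cv2.resize(np.hstack([a["color"],b["color"]])[...,::-1],(800,300)))
E
```

```text
1.0833
2.8833 [-0.8235352   0.06749404  0.69721007  2.06905649 -0.05057449  1.02143805
 -0.04877367]
cam [0.42422686 0.10246578 0.52583226] [ 0.0139161  -0.28881829 -0.95728279]
4.1417 [-0.29098757  0.40639486  1.10836144  2.02394066 -0.44199295  0.97655056
 -0.08943795]
cam [ 0.49179958 -0.25568242  0.46585412] [-0.26198776 -0.12213461 -0.95731163]
```

View pics/w1.png

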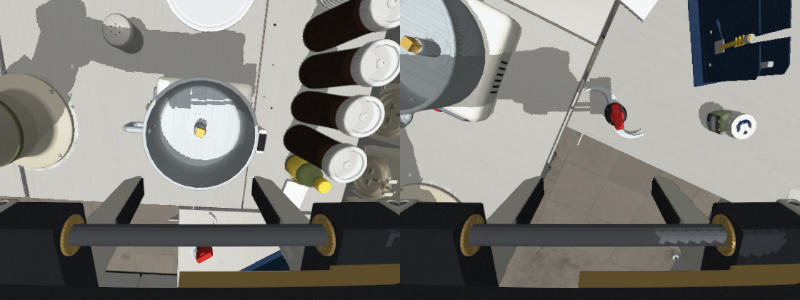

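The left half (bowl) shows the spindle at full-size pixel (282,180). The right half shows the rotor, its red wing at (302,161). Next I measure wing and spindle axis and angle.

Run:
```python
from h import *
import pickle
a,b=pickle.load(open("s1.pkl","rb")); vv,uu=np.mgrid[:420,:560]
def near(s,u,v,d,f):
    h=cv2.cvtColor(s["color"],cv2.COLOR_RGB2HSV); m=f(h)&(abs(uu-u)<d)&(abs(vv-v)<d); return m,cloud(s)
m,C=near(b,302,161,40,lambda h:(h[...,1]>130)&((h[...,0]<10)|(h[...,0]>170)))
P=C[m];t=P[P[:,2]>.087];print("wing",m.sum(),P[:,2].max(),len(t),t.mean(0))
mt=m&(C[...,2]>.087);uv=np.argwhere(mt)[:,::-1];W=onplane(b,uv,.092)[:,:2].astype(np.float32);print(cv2.minAreaRect(W),W.mean(0))
l=np.linalg.eigh(np.cov(W.T));print("dir",np.degrees(np.arctan2(*l[1][::-1,1])),np.sqrt(12*l[0]))
m,C=near(a,282,180,25,lambda h:(h[...,1]>110)&(h[...,0]>12)&(h[...,0]<35))
P=C[m];print("sp",m.sum(),P[:,2].max(),np.median(P[P[:,2]>.13],0))
mt=m&(C[...,2]>.132);uv=np.argwhere(mt)[:,::-1];W=onplane(a,uv,.137)[:,:2].astype(np.float32);print(cv2.minAreaRect(W),W.mean(0))
# rim in wrist
m=(abs(C[...,2]-.178)<.005)&(abs(uu-282)<90)&(abs(vv-180)<90);P=C[m];A=np.c_[2*P[:,:2],np.ones(len(P))];x=np.linalg.lstsq(A,(P[:,:2]**2).sum(1),rcond=None)[0];print("rim",m.sum(),x[:2],np.sqrt(x[2]+x[:2]@x[:2]))
c1=cv2.resize(b["color"][115:205,255:345,::-1],(400,400),interpolation=2);c2=cv2.resize(a["color"][160:200,262:302,::-1],(400,400),interpolation=0)
cv2.imwrite("pics/c2.png",np.hstack([c1,c2]))
```

```text
wing 555 0.4658541245158539 446 [ 0.46273395 -0.30656007  0.09459045]
((0.461329847574234, -0.3060309588909149), (0.04515058174729347, 0.018635263666510582), 37.55474090576172) [ 0.46257684 -0.30681416]
dir -142.63495374654025 [0.01569525 0.04381402]
sp 146 0.1390940944470388 [0.4319943  0.02366592 0.13684076]
((0.43193867802619934, 0.02337350696325302), (0.015795864164829254, 0.015629231929779053), 70.53981018066406) [0.43187797 0.02344004]
rim 3109 [0.43381831 0.02307868] 0.09523211656361284
```

View pics/c2.png

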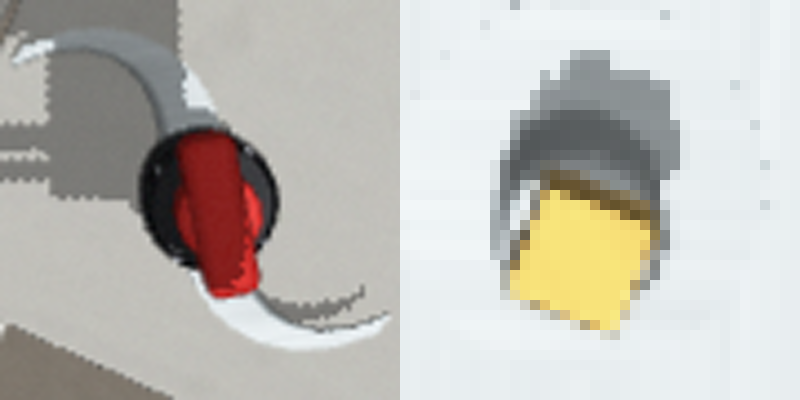

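The wing angle is 37.4° at (0.463,-0.306), and the spindle flats are at 70.5° (equivalently -19.5°). Both top-face sizes match the given dimensions. Now the grasp.

Run:
```python
from h import *
import pickle
t=status.get_time_s
c=np.array([.463,-.3064]); q=Q(np.radians(-52.6))
jaws.grip(0.6)
r.reach([*c,.14],q); r.move_l([*c,.064],feed=.1,f_stop=8); print(tcp(),t())
jaws.grip(0.0,25); print(status.get_width(),status.get_gripper_force())
f0=np.array(status.get_wrist_force()); r.move_l([*c,.12],feed=.15)
r.pause(.1);print(np.array(status.get_wrist_force())-f0)
r.move_l([*c,.33],feed=.3)
r.reach([.4335,.023,.33],Q(np.radians(-19.5))); print(t(),tcp(),status.get_joint_pos(),status.get_wrist_force())
a=snap("wrist","w_held");pickle.dump(a,open("s2.pkl","wb"))
b=snap("top");pickle.dump(b,open("s2t.pkl","wb"))
C=cloud(a);h=cv2.cvtColor(a["color"],cv2.COLOR_RGB2HSV);vv,uu=np.mgrid[:420,:560]
m=(h[...,1]>130)&((h[...,0]<10)|(h[...,0]>170))&(abs(C[...,2]-.33-.0)<.06)&(abs(C[...,0]-.43)<.08)&(abs(C[...,1]-.02)<.08)
P=C[m];print(m.sum(),P.min(0),P.max(0),P.mean(0))
```

```text
[ 0.46318073 -0.30666809  0.06447276] 6.5917
0.1724890391401246 24.990901350975037
[ 0.72573263 -0.67760891 -1.80805155]
10.025 [0.43373232 0.02214607 0.32990399] [-1.04893527  0.14872757  1.01657597  2.11929824 -0.15480645  0.9492923
 -0.28886656] [-0.35353627 -0.10361609 -2.44026595]
2635 [0.41834401 0.00059854 0.32055248] [0.44583335 0.04490104 0.36135512] [0.43413413 0.02757855 0.35459573]
```

View pics/w_held.png

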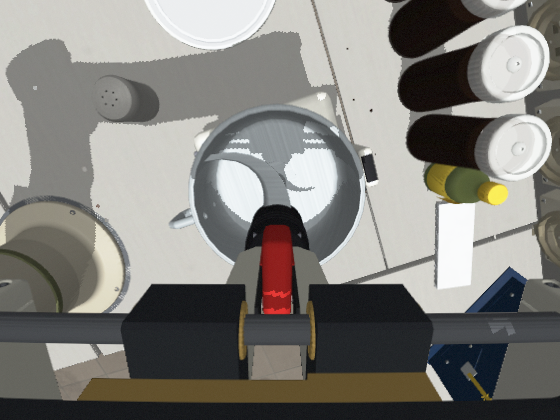

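The rotor is held by the wing and upright: wing at (277,265), hub front at (280,215), blades over the bowl. I'll find its along-wing offset from the wing's far end, and check how the TCP settles.

Run:
```python
from h import *
import pickle
a=pickle.load(open("s2.pkl","rb")); C=cloud(a);h=cv2.cvtColor(a["color"],cv2.COLOR_RGB2HSV);vv,uu=np.mgrid[:420,:560]
m=(h[...,1]>130)&((h[...,0]<10)|(h[...,0]>170))&(uu>240)&(uu<320)&(vv>200)&(vv<320)
zt=.33-.0645+.092
tp=tcp();print("tcp",tp,status.get_time_s(),status.get_ee_rot(),Q(np.radians(-19.5)))
u=np.array([np.cos(np.radians(70.5)),np.sin(np.radians(70.5))]);n=np.array([u[1],-u[0]])
uv=np.argwhere(m)[:,::-1];P=C[m]
print("z pct",np.percentile(P[:,2],[5,25,50,75,95]))
W=onplane(a,uv,zt)[:,:2]-tp[:2]; top=abs(P[:,2]-np.percentile(P[:,2],75))<.004
s=W[top]@u; w=W[top]@n; print("along max",np.sort(s)[-5:],"across",np.percentile(w,[1,50,99]))
sel=s>s.max()-.03; pf=np.polyfit(s[sel],w[sel],1);print("skew deg",np.degrees(np.arctan(pf[0])))
# depth based far end
print("depth far", np.sort((P[top][:,:2]-tp[:2])@u)[-5:])
# hub top dark ring: z of rotor .060
zh=.33-.0645+.06
md=(h[...,2]<60)&(uu>235)&(uu<325)&(vv>195)&(vv<260)&(abs(C[...,2]-zh)<.006);uvh=np.argwhere(md)[:,::-1];H=onplane(a,uvh,zh)[:,:2]-tp[:2]
print("hub",md.sum(),"far along",np.sort(H@u)[-6:],"across",np.percentile(H@n,[0.5,99.5]))
```

```text
tcp [0.43383135 0.02183904 0.32998592] 10.125 [ 2.89954705e-04  8.17401336e-01  5.76068535e-01 -1.19173988e-04] [0.         0.81664156 0.57714519 0.        ]
z pct [0.33753486 0.35544464 0.35726605 0.35793143 0.35864108]
along max [0.02308993 0.02309108 0.02309445 0.02309556 0.02362567] across [-0.00919332 -0.0014926   0.00583686]
skew deg 0.02412292291324319
depth far [0.02192196 0.02201592 0.02202597 0.02211437 0.02230768]
hub 566 far along [0.0217713  0.02177421 0.02177566 0.02177855 0.02177999 0.02178142] across [-0.02124971  0.01779536]
```

The grip centring shows a wrist-camera bias of about 1.6 mm across the wing. Corrected, the TCP target is (0.4333, 0.0225). The TCP also has about 1 mm of steady error, so I correct that by feedback before going down softly.

```bash
cat >> h.py <<'E'
def fine(xy,z,psi,feed=.05,n=2,off=np.zeros(3)):
    g=np.array([*xy,z]); off=np.array(off,float)
    for i in range(n):
        r.move_l(g+off,Q(psi),feed=feed); r.pause(.1); off[:2]+=(g-tcp())[:2]
    return off
def fz(): return np.array(status.get_wrist_force())
E
python3 - <<'E'
from h import *
xy=np.array([.4333,.0225]); ps=np.radians(-19.5)
off=fine(xy,.33,ps,.1,1)
r.move_l(np.array([*xy,.205])+off,Q(ps),feed=.12,f_stop=8)
off=fine(xy,.20,ps,.05,2,off); print(tcp(),off,fz(),status.get_time_s())
f0=fz()
s=r.move_l(np.array([*xy,.143])+off,Q(ps),feed=.03,f_stop=6); print(s,tcp(),fz()-f0,status.get_torque(),status.get_time_s())
E
```

```text
[0.43328849 0.02247419 0.2000338 ] [-2.19539912e-05 -7.38499393e-06  0.00000000e+00] [-0.36050363  0.39367371 -1.91475962] 12.3667
True [0.43360211 0.02268154 0.14484087] [1.15804721 0.24272498 7.52696695] [0.02246307 0.19114328 0.04111288] 14.05
```

The push was only met at TCP z 0.1448, which puts the rotor's origin at 0.080. That is home: the socket went straight onto the flats. Let go, verify by camera, and view the lid.

Run:
```python
from h import *
import pickle
jaws.grip(0.6); r.move_l([.4333,.0225,.33],feed=.25)
a=snap("wrist"); b=snap("top")
r.reach([.42,.30,.30],Q(np.radians(35))); 
print(status.get_time_s(),status.get_joint_pos())
c=snap("wrist"); pickle.dump((a,b,c),open("s3.pkl","wb"))
cv2.imwrite("pics/w3.png",cv2.resize(np.hstack([a["color"],c["color"]])[...,::-1],(800,300)))
vv,uu=np.mgrid[:420,:560]
for s,u0,d in((a,280,80),(b,266,14)):
    C=cloud(s);h=cv2.cvtColor(s["color"],cv2.COLOR_RGB2HSV)
    m=(h[...,1]>130)&((h[...,0]<9)|(h[...,0]>171))&(np.hypot(C[...,0]-.434,C[...,1]-.023)<.05)
    P=C[m];print("wing",m.sum(),np.percentile(P[:,2],[50,80,95]) if len(P) else "",P.mean(0) if len(P) else "")
C=cloud(c);h=cv2.cvtColor(c["color"],cv2.COLOR_RGB2HSV)
m=(np.hypot(C[...,0]-.44,C[...,1]-.32)<.13)&(C[...,2]>.008)&(C[...,2]<.02)
k=max(cv2.findContours(m.astype(np.uint8),0,1)[0],key=cv2.contourArea).reshape(-1,2);W=onplane(c,k,.013)
A=np.c_[2*W[:,:2],np.ones(len(W))];x=np.linalg.lstsq(A,(W[:,:2]**2).sum(1),rcond=None)[0];print("lid",x[:2],np.sqrt(x[2]+x[:2]@x[:2]),np.percentile(W[:,:2],[0,100],axis=0))
m=(np.hypot(C[...,0]-.44,C[...,1]-.32)<.03)&(C[...,2]>.042)&(C[...,2]<.055);P=C[m];print("knob",m.sum(),P.mean(0),P.min(0),P.max(0))
m=(np.hypot(C[...,0]-.44,C[...,1]-.32)<.095)&(C[...,2]>.020)&(np.hypot(C[...,0]-.44,C[...,1]-.32)>.035);P=C[m];print("collar",m.sum(),np.median(P,0))
```

```text
16.9417 [-1.27173982  0.30185416  0.71732538  2.00368893 -0.24685318  0.92253952
  0.18101535]
wing 691 [0.17211177 0.17305515 0.17385648] [0.43267633 0.02467945 0.16944738]
wing 0  
lid [0.43734189 0.32091293] 0.09852800288620901 [[0.3380934  0.22202849]
 [0.53653583 0.42047861]]
knob 386 [0.43702558 0.32124809 0.04581172] [0.42144445 0.30509426 0.04240054] [0.45270292 0.33643337 0.04863945]
collar 36580 [0.3827607  0.30358056 0.4053213 ]
```

View pics/w3.png

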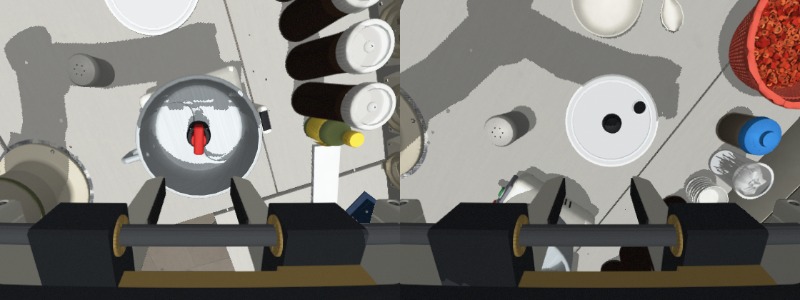

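The wing top reads 0.173 m, so the rotor is home and free at (200,135) in the left half. The lid lies flat with its knob at (611,124) and collar at (640,107) in the right half. Bias-corrected centre is (0.4386, 0.3218). Now the lid.

Run:
```python
from h import *
import pickle
c=np.array([.4386,.3218]); p=np.radians(20)
jaws.grip(0.65)
r.reach([*c,.10],Q(p)); off=fine(c,.06,p,.1,1)
r.move_l(np.array([*c,.0225])+off,feed=.08,f_stop=8); print(tcp(),fz(),status.get_time_s())
zg=tcp()[2]; jaws.grip(0,30); print(status.get_width()*93,status.get_gripper_force())
r.move_l([*c,.10],feed=.15); r.move_l([*c,.28],feed=.3)
xy=np.array([.4333,.0225]); p2=np.radians(-12)
r.reach([*xy,.28],Q(p2)); off=fine(xy,.24,p2,.1,2); print(tcp(),fz(),status.get_time_s())
a=snap("wrist","w4"); pickle.dump((a,zg,off),open("s4.pkl","wb")); print(zg)
```

```text
[0.43824705 0.32134187 0.02244231] [-0.15298926  0.25244709  0.35491343] 19.4333
31.46841997298504 30.00071346759796
[0.43292177 0.02246292 0.2401855 ] [ 1.30699743  0.33011105 -1.68774231] 23.575
0.022442311308932563
```

View pics/w4.png

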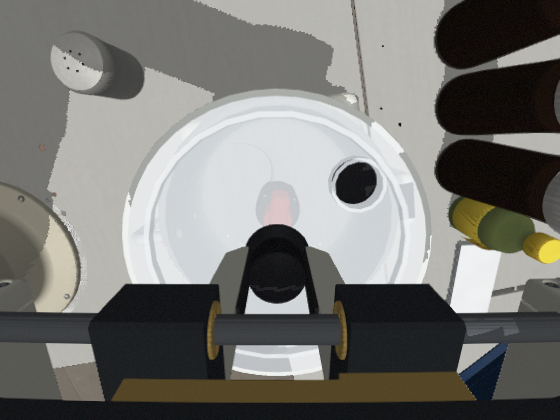

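The lid is held level at (277,235), concentric over the bowl, with the rotor seen through it. Lowering now.

Run:
```python
from h import *
import pickle
a,zg,off=pickle.load(open("s4.pkl","rb")); xy=np.array([.4333,.0225])
r.move_l(np.array([*xy,.205])+off,feed=.08,f_stop=6); f0=fz()
s=r.move_l(np.array([*xy,.188])+off,feed=.03,f_stop=6); print(s,tcp(),tcp()[2]-zg+.008,fz()-f0,status.get_time_s())
jaws.grip(.65); r.move_l([*xy,.32],feed=.25)
r.reach([.36,.25,.34],Q(np.radians(35))); r.pause(.2)
b=snap("top"); c=snap("side"); pickle.dump((b,c),open("s5.pkl","wb"))
r.reach([.40,.022,.40],Q(np.radians(-12)));d=snap("wrist","w5")
print(status.get_time_s(),tcp())
for s in(b,c,d):
    C=cloud(s); rr=np.hypot(C[...,0]-.4335,C[...,1]-.0225); m=(rr<.096)&(rr>.03)&(C[...,2]>.165)&(C[...,2]<.195); P=C[m]
    z0=np.median(P[:,2]);P=P[abs(P[:,2]-z0)<.004]; A=np.c_[P[:,:2]-P[:,:2].mean(0),np.ones(len(P))]; print(m.sum(),z0,np.linalg.lstsq(A,P[:,2],rcond=None)[0])
cv2.imwrite("pics/fin.png",np.hstack([cv2.resize(c["color"][150:290,160:300,::-1],(400,400)),cv2.resize(d["color"][:,70:490,::-1],(400,400))]))
```

```text
True [0.43314797 0.0226804  0.19193704] 0.17749472633718524 [-0.19896896 -0.1738982   0.67681009] 24.675
28.2667 [0.39984222 0.02330969 0.39991774]
2573 0.1824096293485029 [ 0.0010645  -0.00113302  0.18240617]
1544 0.18294305811194866 [0.00126494 0.00054721 0.18303407]
15143 0.18295115841592513 [-1.78763895e-04 -6.14390765e-04  1.82942010e-01]
```

View pics/fin.png

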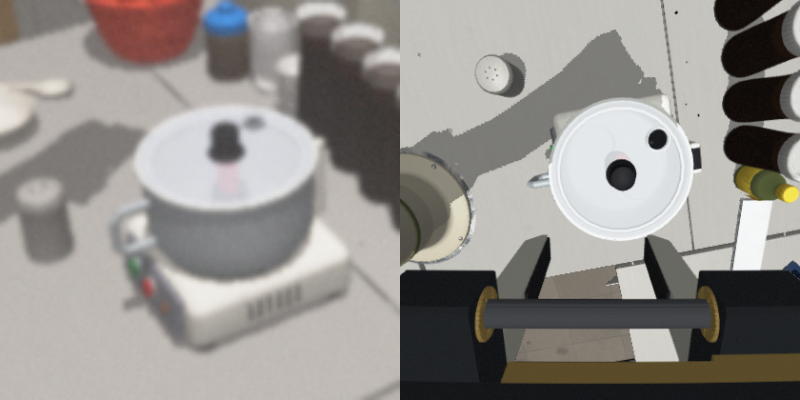

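The lid lies flush: its plate top reads 0.183 m as it should, with tilt of about 0.001, and it is centred on the bowl in both views, with nothing else disturbed. Handing in.

```bash
python3 -c "
from h import *
print(ticket.close_job(),status.get_time_s())"
```

```text
the job is handed in; nothing more can be done
the job is handed in; nothing more can be done
```

The rotor is home on the bowl floor and released, the lid lies flush on the rim, and I handed the job in at about 28 s of the 64 s allowed; the rotor's flats were already lined up from the camera, so it dropped in without turning.

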